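# Charge the mixing pots and wind the shaker

### The job

Get the glaze-mixing shaker ready: draw the feed box's bottom gate out only partway, just far enough to let down one ball for each pot standing on the shaker, put one ball in each pot, and push the gate fully shut. Only then wind the shaker's key clockwise, turn by turn, until it comes to its stop. Leave the pots upright on the shaker platform and the spare balls in the feed box.

Things in the scene. Friction and masses are not known exactly. Their poses are not given: they have to be found in the camera images.
- feed_box: Wooden feed box with its ball runway, fixed to the table, 340 mm long. Origin: on the table under the inner face of the stop at the runway's low front end; x runs back along the runway's middle to the box, y to the left, z up. The box is 56 mm wide and 158 mm high, from x = 150 to 323 mm, with four open-topped cells in a row, 42 mm each, one ball in each.
- runway_stop (a point): Point on the runway's middle at the inner face of its front stop, 38 mm above the table; x axis back along the runway. Two steel rails (8 mm round, 30 mm over all) run from here under the box, rising 6 degrees. Balls roll down and queue against the stop, centres 18, 54, 90 mm from it, 40 to 48 mm above the table. Open above and beside, only a base board 6 mm thick below.
- gate (a joint): Opening of the bottom slide gate in m: 0 = fully shut (it starts at 0 to 0.02), grows as it is drawn out towards the runway's front (feed box -x), at most 0.166; stays where left (2 N friction). Rear cell opens first: ball 1 falls at about 0.037, then 0.079, 0.121, 0.163 (each within 5 mm). The drawn gate reaches over the balls on the runway and hides them from above.
- gate_knob (a point): Grip point on the gate's upright round wooden knob (18 mm diameter, from 136 to 178 mm above the table; this point is at 162 mm), on an arm to the left of the box. With the gate shut it stands at x = 180, y = 66 mm of the feed box, 38 mm clear of its side, and it moves with the gate.
- ball_1: Smooth glazed white stoneware mixing ball, 36 mm diameter, 60 g; origin at its centre. In the rearmost cell at the start (it falls first). In a cell its centre is 139 mm above the table.
- ball_2: The same kind of ball, in the second cell from the rear.
- ball_3: The same kind of ball, in the third cell from the rear.
- ball_4: The same kind of ball, in the front cell (falls last).
- shaker: The wind-up shaker, fixed to the table: a platform 196 x 196 mm, a steel plate with a rubber mat 6 mm high in all, on which the pots stand. Origin: centre of its underside on the table, z up. A clockwork tower 56 x 56 mm, 93 mm high, stands on it at x = -52, y = +52 mm and carries the key.
- key (a joint): Winding of the spring in rad. It grows as the key is turned clockwise seen from above; the stop is at 5.0. It starts at 0 to 1.6. The ratchet holds it when released; turning takes about 0.13 N m at first and 0.22 N m near the stop.
- key_grip (a point): Grip point on the key, on its upright axis, 125 mm above the table. The key is an upright flat steel blade 44 mm wide, 10 mm thick, from 107 to 139 mm above the table; the point's x axis runs along the 44 mm width (and the point turns with the key), its y axis through the 10 mm thickness.
- pot_1: Low open terracotta pot, 68 mm across its rim (65 mm below it), 50 mm high, 56 mm wide inside, with a thick bottom; origin at the centre of its underside, z up. Stands on the shaker platform (rim 56 mm above the table); a ball in it rests with its centre 28 mm above the pot's underside. Two or three of the pots are there; the others are absent (None).
- pot_2: The same kind of pot.
- pot_3: The same kind of pot.
There are look-alikes about, which are no part of the job. What is shaped like the ball_2 but orange is not meant.

How it is judged:
By the outcome, as a careful person would: the job done as asked, in the order asked, and still so for the second after the job is handed in, with the robot touching nothing.
Of pot_1, pot_2, pot_3 only 2 to 3 are there at a start; the rules pass over those that are not, and their reading is None.
At some moment in a run one of pot_1, pot_2, pot_3 may be knocked a few centimetres aside while the robot is not near it.
It also fails if it takes over 210 s, if anything falls off the work surface, if the arm or the gripper's body presses on something with over 40 N, if the wrist force passes 120 N, or if a joint passes its speed limit or range.

### The arm

A 6-joint arm with a two-finger parallel gripper is mounted at the origin on a cart in front of the work surface, level with it; the furniture and walls round the work are solid. World frame = base frame: x ahead of the robot, y to its left, z up, the work surface at z = 0. Lengths are in mm, angles in rad, forces in N, time in s.
With the tool pointing down it reaches from about 400 to 925 mm from the base axis. Payload 12.5 kg.
Tool frame: the origin (TCP) lies where the fingers leave the gripper's body, on its centre line; the fingertips stand 78 mm ahead of it and the grasp point (between the pads) lies 59 mm ahead of it (env.tip_extent is the distance from the TCP to the fingertips, in mm); z points along the fingers, y is the direction in which the jaws open and shut (so a half turn about z gives the same grasp; the last joint's range is limited). The gripper opens to 95 mm and grips with 3 to 60 N. Pads are 20 mm wide; open, the fingers measure 119 mm over their backs; the gripper's body (75 mm by 180 mm) begins 59 mm behind the grasp point.
Start: joints at [1.046, 0.491, 1.559, -0, 1.092, -0.106], TCP at [254.148, 571.005, 292.261] pointing down, gripper open.
Joint ranges: [-3.1, 3.1], [-0.84, 2.19], [0.05, 2.79], [-1.13, 4.28], [0.06, 2.93], [-2.69, 2.69]. Speed limits (rad/s): [2.22, 2.22, 2.79, 3.14, 3.14, 3.14].

### API

Orientations are given as [roll, pitch, yaw] about the fixed x, y, z axes, in that order (R = Rz(yaw) Ry(pitch) Rx(roll)).
In Python, from cell import env gives the robot as it stands. The module is installed in compiled form; this text tells all that it offers.
- The arm moves only by the tool play_rows, never from a script. Its argument "targets" is a list of rows, each an object with "linear": the shift along the tool's x, y, z in mm, a list of three; "turn": the turn about the tool's z in rad. A call has 1 to 20 rows; each row is the pose to reach, as a shift and turn from the pose commanded when the call began, along the tool's axes at that moment; what a row does not reach only later rows make up. A row lasts 1/8 s, in which the tool goes at most 62.5 mm and 10.7 degrees, less where a joint would pass 70% of its speed; a pose out of reach is approached as far as the arm can. A call with a gripper value outside its range is refused whole. "hand" is the finger opening in mm, from 0 to 95.1, set as the call begins (left out, the last holds). The fingers move at their own pace and stop on an object; the grip force is fixed at half the most. Time passes only in rows, so rows that repeat a pose let the fingers close. It gives the time, the measured TCP pose, the force and the opening at its end, in the units of the state.
- env.state(): the state, without advancing time (a new reading comes with each control period).
- env.read_camera(name): name is "scene" or "top" or "wrist"; returns (picture, depth): 420x560x3 uint8, red, green, blue; 420x560 float32, mm along the optical axis (not along the pixel's ray), 0 where there is no reading.
- env.camera_params(name): a dict with "fx", "fy", "cx", "cy" (pixels), "R" (3x3) and "t" (3): a world point X has camera coordinates R X + t. Camera axes: x right, y down, z forward; pixel columns grow to the right and rows downward; lengths in mm; the calibration is good to about 2 mm. A picture is of the moment at which its call begins: read the wrist's pose just before it. camera_params takes no time and is no camera call; for the wrist camera it gives the pose at the moment of the call.
- env.job_done(): hands the job in, once; it reports no verdict.
The state is a dict: "t": time; "joints": joint angles; "qvel": joint speeds; "tau": joint torques, N m; "eef_pos": TCP position; "tcp_rot": TCP orientation; "ft_force": force on the tool from outside, world axes, zero at the start; "moment": the same for the moment, N m; "opening": opening from 0.0 (shut) to 1.0 (fully open).
Only numpy, scipy, OpenCV 4.12 (cv2) and the standard library are available. Lean on these libraries where they do the work, as an engineer would, in place of code of your own. Each camera call takes 0.05 s, during which the arm holds its last target.

## Working session

There is one attempt and no reset: what is moved stays moved. The work goes in short steps, Python scripts to look and compute and a tool call to move; the robot and the scene stay as the last step left them, time stands still between calls to the robot, and variables do not carry over. Pictures are saved under pics/ and viewed, and the job is handed in when it is done.

Besides the shell and the picture viewer there is one more tool, called after "Request:" in YAML: its name, and indented under it one key for each argument. play_rows: Moves the arm, as the interface text tells. Its arguments: {"type":"object","properties":{"targets":{"type":"array","items":{"type":"object","properties":{"linear":{"type":"array","items":{"type":"number"}},"turn":{"type":"number"}}}},"hand":{"type":"number"}},"required":["targets"]}

```bash
mkdir -p pics; cat > h.py <<'E'
import numpy as np, cv2
from cell import env
def snap(n,name):
    p,d=env.read_camera(n); cv2.imwrite(f'pics/{name}.png',p[:,:,::-1]); np.savez(f'pics/{name}.npz',p=p,d=d); return p,d
def world(n,d,c=None):
    c=c or env.camera_params(n); R=np.array(c['R']);t=np.array(c['t'])
    v,u=np.indices(d.shape); X=np.stack([(u-c['cx'])/c['fx']*d,(v-c['cy'])/c['fy']*d,d],-1)
    return (X-t)@R
def pix(n,P):
    c=env.camera_params(n); q=np.array(c['R'])@np.array(P,float)+np.array(c['t']); return c['fx']*q[0]/q[2]+c['cx'],c['fy']*q[1]/q[2]+c['cy']
E
python3 - <<'E'
from h import *
print(env.state())
for n in ['scene','top','wrist']:
    p,d=snap(n,n+'0'); c=env.camera_params(n); print(n,c['fx'],-np.array(c['R']).T@np.array(c['t']),np.array(c['R']).round(2).tolist())
E
```

```text
{'t': 0.0, 'joints': array([ 1.04637478e+00,  4.91576484e-01,  1.55944328e+00, -8.77089487e-06,
        1.09167948e+00, -1.05604342e-01]), 'qvel': array([ 0.00046222,  0.00066968,  0.00079414, -0.00028573,  0.00141615,
       -0.00018361]), 'tau': array([ 1.49512165e-03, -6.12657666e+01, -2.58181393e+01,  6.92900363e-02,
        4.82328131e-02, -7.79531319e-05]), 'eef_pos': array([254.08273572, 570.85865603, 291.65330411]), 'tcp_rot': array([-3.14049141e+00, -1.08908236e-04,  2.72277944e+00]), 'ft_force': array([-0.39587129, -0.25803334, -0.8685632 ]), 'moment': array([-0.03463688, -0.00917196, -0.02416504]), 'opening': 1.000683619055206}
scene 448.8020210999786 [ -41.51562816 -207.29462824  851.44273075] [[0.56, -0.83, -0.01], [-0.56, -0.38, -0.73], [0.6, 0.42, -0.68]]
top 465.105070188821 [467.33991112 249.00710914 981.00979584] [[-0.02, -1.0, 0.01], [-0.99, 0.01, -0.16], [0.16, -0.02, -0.99]]
wrist 326.14281937636315 [178.5937509  604.2217207  384.48309867] [[0.41, 0.91, -0.0], [0.87, -0.39, 0.29], [0.26, -0.12, -0.96]]
```

View pics/scene0.png

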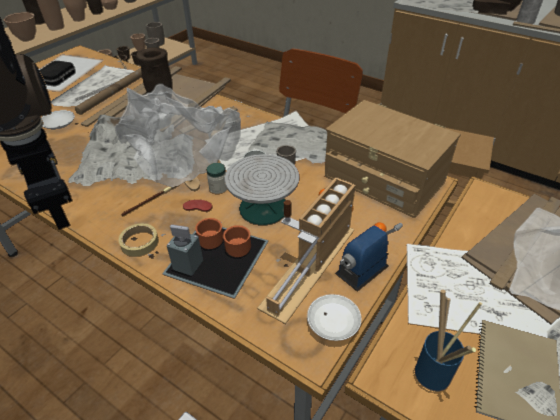

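View pics/top0.png

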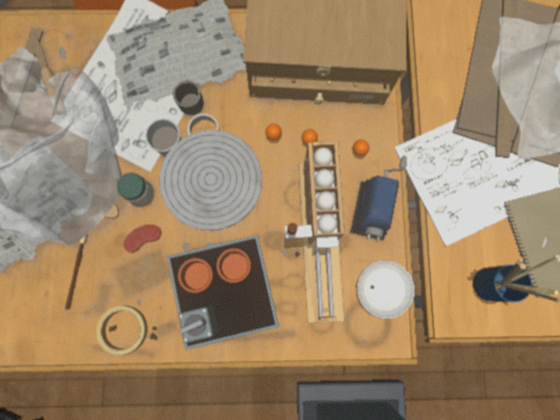

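View pics/wrist0.png

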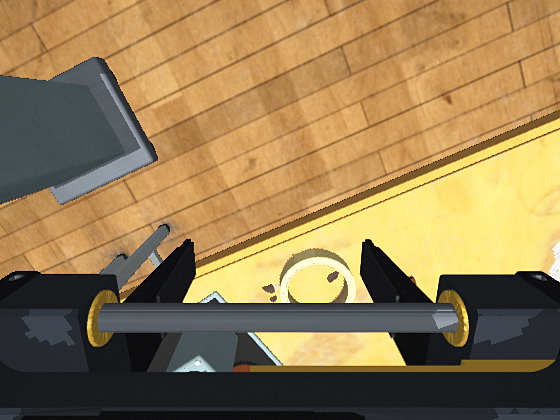

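Two pots are on the platform, at (196,275) and (234,265) in the top view. The runway's front end is at (325,318), the knob is near (292,229) and the key is at (195,318). I'll measure these next.

```bash
python3 - <<'E'
from h import *
z=np.load('pics/top0.npz');p,d=z['p'],z['d']
W=world('top',d); np.save('pics/W0.npy',W)
c=p[120:350,150:410]; cv2.imwrite('pics/topc.png',cv2.resize(c,None,fx=3,fy=2.6*1.0,interpolation=cv2.INTER_CUBIC)[:,:,::-1])
hsv=cv2.cvtColor(p,cv2.COLOR_RGB2HSV)
# white balls in box
m=((hsv[...,1]<50)&(hsv[...,2]>150)&(W[...,2]>125)&(W[...,2]<165)).astype(np.uint8)
n,l,s,cc=cv2.connectedComponentsWithStats(m)
for i in range(1,n):
    if s[i,4]>40: print('white',s[i],cc[i],np.median(W[l==i],0),W[l==i][:,2].max())
# platform (mat) dark
m=((hsv[...,2]<60)&(abs(W[...,2]-6)<5)).astype(np.uint8)
n,l,s,cc=cv2.connectedComponentsWithStats(m)
for i in range(1,n):
    if s[i,4]>500: print('mat',s[i],cc[i])
# red pots
m=((hsv[...,1]>130)&((hsv[...,0]<10)|(hsv[...,0]>170))&(W[...,2]>46)&(W[...,2]<66)).astype(np.uint8)
n,l,s,cc=cv2.connectedComponentsWithStats(m)
for i in range(1,n):
    if s[i,4]>60:
        q=W[l==i]; (x,y),r=cv2.minEnclosingCircle(q[:,:2].astype(np.float32)); print('pot',s[i],cc[i],x,y,r,np.median(q[:,2]))
# things height map: key
m=(W[...,2]>125)&(W[...,2]<145)&(np.indices(d.shape)[1]<250)&(np.indices(d.shape)[1]>160)&(np.indices(d.shape)[0]>250)
q=W[m];print('key',m.sum(),q.mean(0)); print(cv2.minAreaRect(q[:,:2].astype(np.float32)))
# box walls top
m=(W[...,2]>150)&(W[...,2]<166)&(np.indices(d.shape)[1]<350)&(np.indices(d.shape)[1]>290)&(np.indices(d.shape)[0]>135)&(np.indices(d.shape)[0]<260)
q=W[m];print('box',m.sum(),np.median(q[:,2]),cv2.minAreaRect(q[:,:2].astype(np.float32)))
m=(W[...,2]>168)&(W[...,2]<190)&(np.indices(d.shape)[1]<310)&(np.indices(d.shape)[1]>270)&(np.indices(d.shape)[0]>205)&(np.indices(d.shape)[0]<260)
q=W[m];print('knob',m.sum(),q.mean(0),cv2.minEnclosingCircle(q[:,:2].astype(np.float32)))
E
```

```text
white [  62   74   45   92 1269] [ 84.78092987 109.13238771] [824.1645116  600.67351728 149.90735913] 164.96826742973926
white [315 148  17  17 240] [323.11666667 155.92083333] [715.64382068 156.60461746 151.81223629] 159.39268179090308
white [ 85 166   9   8  46] [ 88.93478261 169.58695652] [700.66167476 593.37455104 132.979966  ] 140.92703689939412
white [315 170  19  17 256] [324.26953125 177.81640625] [674.18087041 155.92591032 151.38876551] 159.82441335534224
white [316 192  19  17 262] [325.63740458 199.94656489] [632.80680374 154.13132393 151.57702643] 157.80294468157072
white [318 214  19  18 273] [327.20512821 222.58608059] [591.41186961 153.05849978 151.7411899 ] 158.68305088520765
white [  0 218  35  13 258] [ 17.24031008 224.67829457] [597.50966689 713.72222105 136.66224184] 164.65980517918146
white [180 321  21  12  70] [190.05714286 326.57142857] [411.00210988 399.63862272 138.13091267] 141.48942197012906
key 143 [412.98782429 397.98267096 137.15817767]
((412.5996398925781, 398.8832092285156), (9.93785572052002, 43.74169921875), 22.57284927368164)
box 1817 155.70060224977945 ((655.8897705078125, 172.72091674804688), (174.854736328125, 95.3118667602539), 0.9940605163574219)
knob 81 [580.07137321 217.83484214 176.70311336] ((580.7445678710938, 217.55511474609375), 8.762451171875)
```

View pics/topc.png

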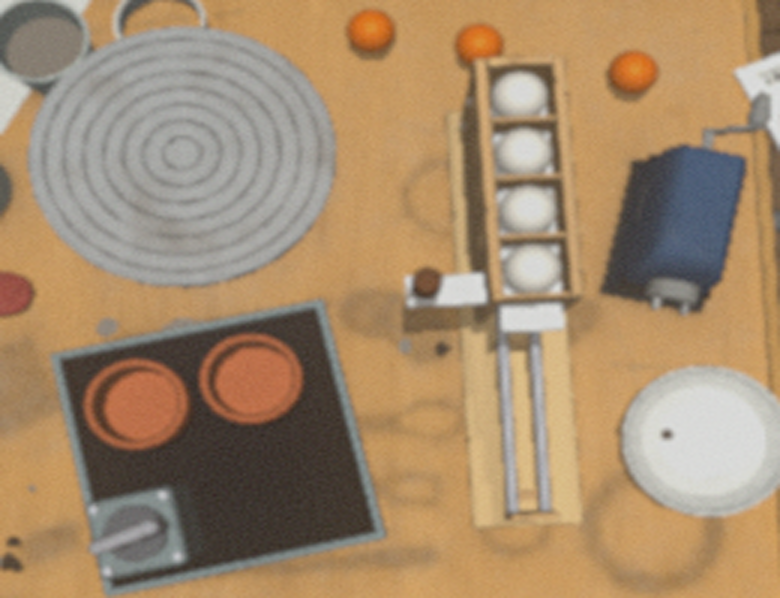

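```bash
cat >> h.py <<'E'
def pots(p,W,tag=''):
    hsv=cv2.cvtColor(p,cv2.COLOR_RGB2HSV); v,u=np.indices(p.shape[:2])
    m=((hsv[...,1]>110)&((hsv[...,0]<13)|(hsv[...,0]>172))&(hsv[...,2]>70)&(W[...,0]>370)&(W[...,0]<640)&(W[...,1]>250)&(W[...,1]<520)&(W[...,2]>8)&(W[...,2]<90)).astype(np.uint8)
    n,l,s,cc=cv2.connectedComponentsWithStats(m)
    for i in range(1,n):
        if s[i,4]>150:
            q=W[(l==i)&(W[...,2]>50)]; (x,y),r=cv2.minEnclosingCircle(q[:,:2].astype(np.float32)); print(tag,'pot',s[i],cc[i].round(1),'circ',round(x,1),round(y,1),round(r,1),np.median(q[:,2]).round(1))
E
python3 - <<'E'
from h import *
z=np.load('pics/top0.npz');p,d=z['p'],z['d']; W=np.load('pics/W0.npy')
v,u=np.indices(d.shape)
pots(p,W)
m=(W[...,2]>152)&(W[...,2]<166)&(W[...,1]<195)&(W[...,1]>110)&(W[...,0]>540)&(W[...,0]<760)
q=W[m]; print('box',m.sum(),np.median(q[:,2]),cv2.minAreaRect(q[:,:2].astype(np.float32)), q[:,0].min(),q[:,0].max(),q[:,1].min(),q[:,1].max())
# edges at mid rows
for r in range(160,240,10):
    k=m[r]; 
    if k.any(): print(r,W[r][k][[0,-1]].round(1).tolist())
# board on runway: z 4..10 light
c=env.camera_params('top')
def ray(u,v,z):
    R=np.array(c['R']);t=np.array(c['t']);o=-R.T@t; dd=R.T@np.array([(u-c['cx'])/c['fx'],(v-c['cy'])/c['fy'],1]); return o+dd*(z-o[2])/dd[2]
# rails: heights near 30-50 
m=(W[...,2]>22)&(W[...,2]<60)&(W[...,1]<190)&(W[...,1]>110)&(W[...,0]>400)&(W[...,0]<560)
for r in range(245,325,6):
    k=m[r]
    if k.any(): print(r,np.where(k)[0].tolist(),W[r][k].round(0).tolist()[:1],W[r][k].round(0).tolist()[-1:])
# mat corners
hsv=cv2.cvtColor(p,cv2.COLOR_RGB2HSV)
m=((hsv[...,2]<75)&(W[...,2]<20)&(W[...,0]>370)&(W[...,0]<640)&(W[...,1]>250)&(W[...,1]<520)).astype(np.uint8)
cs,_=cv2.findContours(m,0,2); cs=max(cs,key=cv2.contourArea); rr=cv2.minAreaRect(cs); b=cv2.boxPoints(rr);print(b)
P=np.array([ray(*x,6) for x in b]);print(P.round(1),P.mean(0),[np.linalg.norm(P[i]-P[i-1]) for i in range(4)])
E
```

```text
pot [216 248  36  35 915] [233.5 265. ] circ 524.3 330.8 33.3 55.0
 pot [178 258  36  35 955] [195.6 274.9] circ 505.8 406.7 33.3 54.9
box 1595 156.04328673945136 ((656.40234375, 154.0222930908203), (174.47679138183594, 56.42573547363281), 1.9466854333877563) 568.3902072700879 743.714997271276 123.68680908782699 184.4568851565724
160 [[706.9, 183.2, 157.7], [706.8, 127.9, 156.0]]
170 [[689.4, 183.3, 152.6], [687.6, 128.7, 156.8]]
180 [[670.2, 182.1, 153.9], [669.3, 127.3, 154.9]]
190 [[650.4, 181.1, 158.8], [649.9, 126.6, 157.9]]
200 [[633.0, 181.2, 153.4], [631.5, 127.2, 157.4]]
210 [[613.8, 180.2, 157.8], [613.1, 126.1, 157.4]]
220 [[596.1, 178.7, 154.5], [595.1, 124.7, 155.7]]
230 [[578.1, 179.0, 153.2], [576.9, 123.7, 156.2]]
251 [315, 316, 317, 318, 319, 320, 321, 322, 323, 324, 325, 326, 327, 328, 329] [[551.0, 165.0, 26.0]] [[550.0, 138.0, 38.0]]
257 [316, 317, 318, 319, 327, 328, 329, 330] [[539.0, 164.0, 32.0]] [[538.0, 136.0, 36.0]]
263 [316, 317, 318, 319, 327, 328, 329, 330] [[526.0, 165.0, 33.0]] [[526.0, 136.0, 35.0]]
269 [317, 318, 319, 320, 327, 328, 329, 330] [[514.0
[... 448 characters left out ...]
[[454.0, 162.0, 23.0]] [[454.0, 134.0, 26.0]]
305 [319, 320, 321, 330, 331, 332] [[442.0, 160.0, 24.0]] [[442.0, 134.0, 23.0]]
311 [319, 320, 321, 322, 330, 331, 332, 333] [[430.0, 161.0, 24.0]] [[430.0, 132.0, 23.0]]
317 [319, 320, 321, 322, 323, 324, 325, 326, 327, 328, 329, 330, 331, 332, 333, 334, 335] [[419.0, 161.0, 31.0]] [[419.0, 132.0, 48.0]]
[[168.55052 258.7191 ]
 [254.36513 238.91568]
 [274.15167 324.65726]
 [188.33705 344.46066]]
[[541.7 469.9   6. ]
 [580.6 290.7   6. ]
 [403.7 251.5   6. ]
 [367.5 425.9   6. ]] [473.38277422 359.48436706   6.        ] [np.float64(179.63282868110477), np.float64(183.32208567756823), np.float64(181.2097815567857), np.float64(178.08821045454684)]
```

```bash
cat >> h.py <<'E'
def to(P,yaw=None,turn=None):
    s=env.state(); y0=s['tcp_rot'][2]; D=np.array(P,float)-s['eef_pos']
    x=np.array([np.cos(y0),np.sin(y0)]); y=np.array([np.sin(y0),-np.cos(y0)])
    t=0 if yaw is None else (y0-yaw+np.pi)%(2*np.pi)-np.pi
    print('lin',[round(float(v),1) for v in (D[:2]@x,D[:2]@y,-D[2])],'turn',round(float(t),3),'yaw',round(y0,3),'j6',round(s['joints'][5],3),'t',round(s['t'],2))
E
python3 -c "
from h import *
to([580.7,217.6,292],1.605)"
```

```text
lin [-442.1, -189.9, -0.2] turn 1.118 yaw 2.723 j6 -0.106 t 0.15
```

Request:
play_rows:
  targets:
    - {"linear": [-442, -190, 0], "turn": 1.118}
    - {"linear": [-442, -190, 0], "turn": 1.118}
    - {"linear": [-442, -190, 0], "turn": 1.118}
    - {"linear": [-442, -190, 0], "turn": 1.118}
    - {"linear": [-442, -190, 0], "turn": 1.118}
    - {"linear": [-442, -190, 0], "turn": 1.118}
    - {"linear": [-442, -190, 0], "turn": 1.118}
    - {"linear": [-442, -190, 0], "turn": 1.118}
    - {"linear": [-442, -190, 0], "turn": 1.118}
    - {"linear": [-442, -190, 0], "turn": 1.118}
    - {"linear": [-442, -190, 0], "turn": 1.118}
    - {"linear": [-442, -190, 0], "turn": 1.118}
  hand: 60

```text
t: 1.65
eef_pos: [580.1, 218.6, 292.4]
tcp_rot: [3.141, -0.0, 1.606]
ft_force: [0.6, 0.2, -0.6]
opening: 0.629
```

```bash
python3 -c "
from h import *
to([580.7,217.6,221],1.605)
p,d=snap('wrist','w1');snap('scene','s1')"
```

```text
lin [-1.0, 0.6, 71.4] turn 0.001 yaw 1.606 j6 0.218 t 1.65
```

View pics/w1.png

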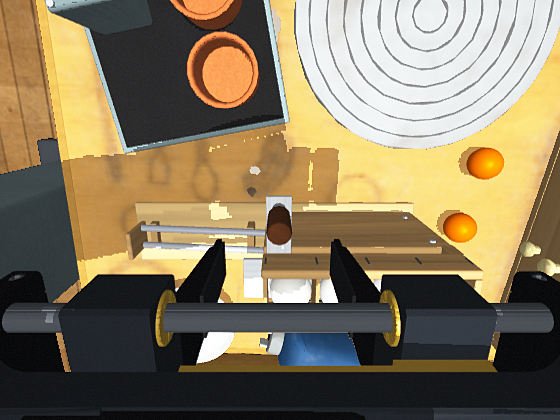

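The knob at (279,225) sits centred between the fingers. Next I descend and close on it.

Request:
play_rows:
  targets:
    - {"linear": [-1, 0.6, 36], "turn": 0}
    - {"linear": [-1, 0.6, 71], "turn": 0}
    - {"linear": [-1, 0.6, 71], "turn": 0}
    - {"linear": [-1, 0.6, 71], "turn": 0}

```text
t: 2.25
eef_pos: [581.7, 217.0, 222.5]
tcp_rot: [3.14, -0.0, 1.605]
ft_force: [-0.0, 0.4, -0.1]
opening: 0.628
```

Request:
play_rows:
  targets:
    - {"linear": [0, 0, 0], "turn": 0}
    - {"linear": [0, 0, 0], "turn": 0}
    - {"linear": [0, 0, 0], "turn": 0}
    - {"linear": [0, 0, 0], "turn": 0}
    - {"linear": [0, 0, 0], "turn": 0}
    - {"linear": [0, 0, 0], "turn": 0}
  hand: 10

```text
t: 3.0
eef_pos: [581.3, 216.7, 221.3]
tcp_rot: [3.142, -0.0, 1.605]
ft_force: [0.4, 0.9, 0.7]
opening: 0.182
```

```bash
python3 -c "
from h import *
to([497.7,214.7,221],1.605)"
```

```text
lin [0.9, -83.6, 0.3] turn -0.0 yaw 1.605 j6 0.216 t 3.0
```

Request:
play_rows:
  targets:
    - {"linear": [0, -8, 0]}
    - {"linear": [0, -16, 0]}
    - {"linear": [0, -24, 0]}
    - {"linear": [0, -32, 0]}
    - {"linear": [0, -40, 0]}
    - {"linear": [0, -48, 0]}
    - {"linear": [0, -56, 0]}
    - {"linear": [0, -64, 0]}
    - {"linear": [0, -72, 0]}
    - {"linear": [0, -80, 0]}
    - {"linear": [0, -83.5, 0]}
    - {"linear": [0, -83.5, 0]}
    - {"linear": [0, -83.5, 0]}
    - {"linear": [0, -83.5, 0]}

```text
validation failed for argument at $.ta...
```

```bash
python3 -c "
from h import *
to([597.7,218.1,221],1.605)
p,d=snap('scene','s2');c=p[150:330,220:400];cv2.imwrite('pics/s2c.png',cv2.resize(c,(720,600),interpolation=cv2.INTER_CUBIC)[:,:,::-1])
c=env.read_camera('top')[0][120:350,150:410];cv2.imwrite('pics/t2c.png',cv2.resize(c,None,fx=3,fy=2.6,interpolation=cv2.INTER_CUBIC)[:,:,::-1])"
```

```text
lin [0.9, 16.4, 0.3] turn -0.0 yaw 1.605 j6 0.216 t 3.0
```

View pics/s2c.png

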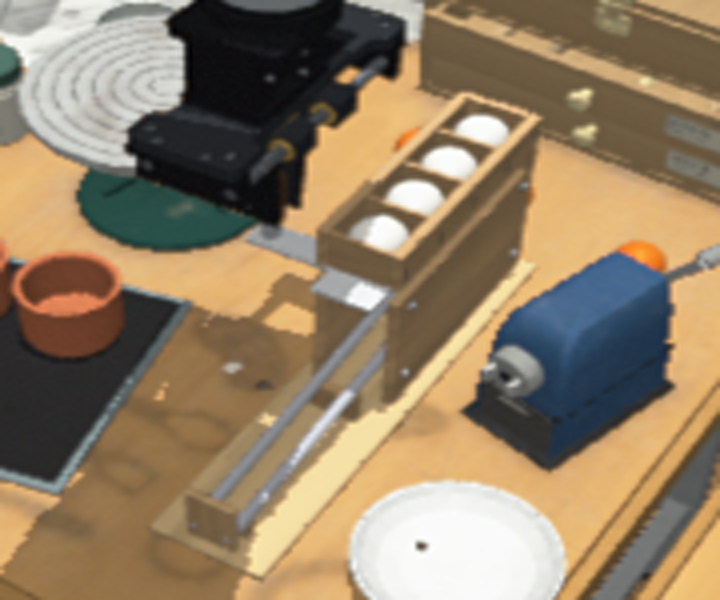

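View pics/t2c.png

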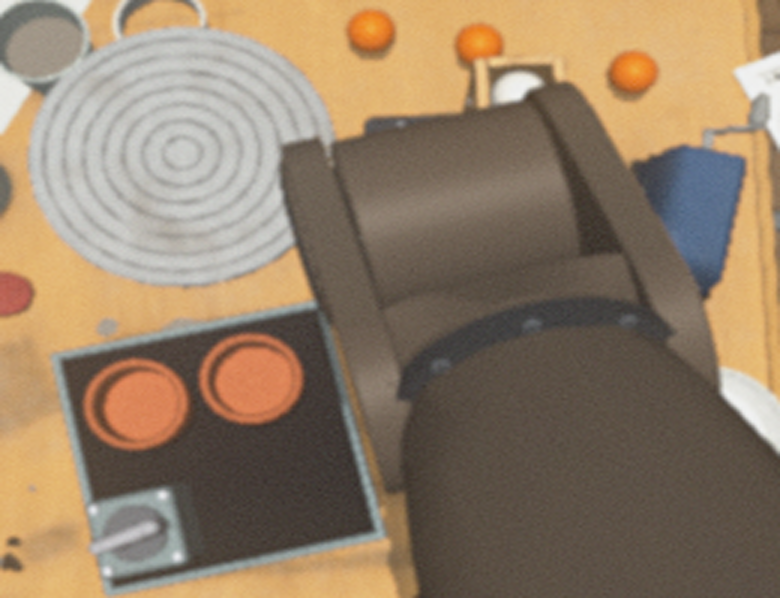

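The call was refused because every row needs a "turn". Nothing moved, so I'm repeating it with turn set.

Request:
play_rows:
  targets:
    - {"linear": [0, -8, 0], "turn": 0}
    - {"linear": [0, -16, 0], "turn": 0}
    - {"linear": [0, -24, 0], "turn": 0}
    - {"linear": [0, -32, 0], "turn": 0}
    - {"linear": [0, -40, 0], "turn": 0}
    - {"linear": [0, -48, 0], "turn": 0}
    - {"linear": [0, -56, 0], "turn": 0}
    - {"linear": [0, -64, 0], "turn": 0}
    - {"linear": [0, -72, 0], "turn": 0}
    - {"linear": [0, -80, 0], "turn": 0}
    - {"linear": [0, -83.5, 0], "turn": 0}
    - {"linear": [0, -83.5, 0], "turn": 0}
    - {"linear": [0, -83.5, 0], "turn": 0}
    - {"linear": [0, -83.5, 0], "turn": 0}
    - {"linear": [0, -83.5, 0], "turn": 0}

```text
t: 4.97
eef_pos: [497.9, 213.9, 221.2]
tcp_rot: [-3.141, -0.0, 1.605]
ft_force: [-2.5, 0.8, 4.3]
opening: 0.183
```

```bash
python3 -c "
from h import *
to([597.7,218.1,221],1.605)
p,d=snap('scene','s3');c=p[150:330,220:400];cv2.imwrite('pics/s3c.png',cv2.resize(c,(720,600),interpolation=cv2.INTER_CUBIC)[:,:,::-1])"
```

```text
lin [0.8, 99.9, 0.2] turn -0.0 yaw 1.605 j6 0.25 t 4.97
```

View pics/s3c.png

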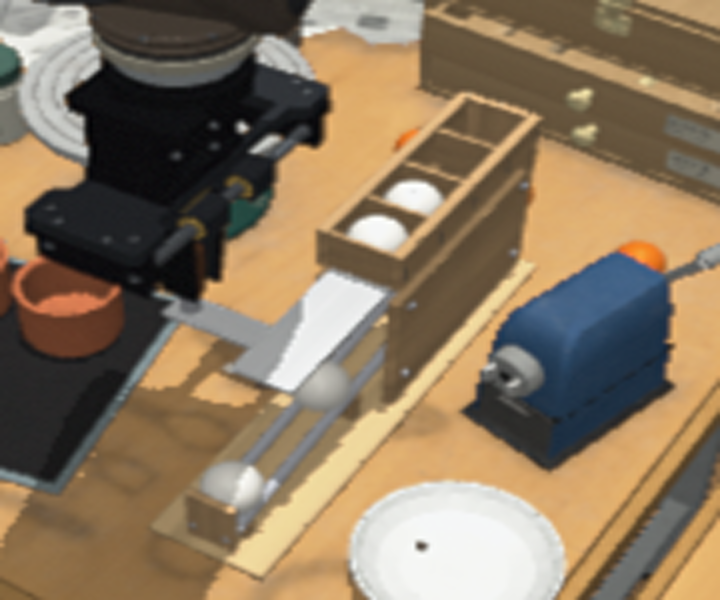

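Exactly two balls are on the runway, and two remain in the box. Next I push the gate shut.

Request:
play_rows:
  targets:
    - {"linear": [0, 10, 0], "turn": 0}
    - {"linear": [0, 20, 0], "turn": 0}
    - {"linear": [0, 30, 0], "turn": 0}
    - {"linear": [0, 40, 0], "turn": 0}
    - {"linear": [0, 50, 0], "turn": 0}
    - {"linear": [0, 60, 0], "turn": 0}
    - {"linear": [0, 70, 0], "turn": 0}
    - {"linear": [0, 80, 0], "turn": 0}
    - {"linear": [0, 88, 0], "turn": 0}
    - {"linear": [0, 92, 0], "turn": 0}
    - {"linear": [0, 96, 0], "turn": 0}
    - {"linear": [0, 96, 0], "turn": 0}

```text
t: 6.52
eef_pos: [594.3, 217.1, 221.3]
tcp_rot: [3.14, -0.0, 1.605]
ft_force: [1.8, -0.0, 2.4]
opening: 0.182
```

Request:
play_rows:
  targets:
    - {"linear": [0, 2, 0], "turn": 0}
    - {"linear": [0, 3, 0], "turn": 0}
    - {"linear": [0, 4, 0], "turn": 0}
    - {"linear": [0, 4, 0], "turn": 0}

```text
t: 7.02
eef_pos: [597.9, 217.3, 221.3]
tcp_rot: [3.141, -0.0, 1.605]
ft_force: [-1.7, 0.5, 3.7]
opening: 0.179
```

Request:
play_rows:
  targets:
    - {"linear": [0, 1, 0], "turn": 0}
    - {"linear": [0, 2, 0], "turn": 0}
    - {"linear": [0, 2, 0], "turn": 0}
    - {"linear": [0, 2, 0], "turn": 0}

```text
t: 7.52
eef_pos: [598.5, 217.3, 221.2]
tcp_rot: [-3.138, 0.0, 1.605]
ft_force: [-10.6, -0.3, 8.6]
opening: 0.187
```

Request:
play_rows:
  targets:
    - {"linear": [0, 1, 0], "turn": 0}
    - {"linear": [0, 1, 0], "turn": 0}
    - {"linear": [0, 1, 0], "turn": 0}

```text
t: 7.9
eef_pos: [598.7, 217.3, 221.1]
tcp_rot: [-3.136, 0.001, 1.605]
ft_force: [-14.8, -1.4, 11.7]
opening: 0.186
```

Request:
play_rows:
  targets:
    - {"linear": [0, 0, 0], "turn": 0}
    - {"linear": [0, 0, 0], "turn": 0}
    - {"linear": [0, 0, 0], "turn": 0}
  hand: 45

```text
t: 8.28
eef_pos: [601.0, 217.3, 221.0]
tcp_rot: [3.142, 0.0, 1.605]
ft_force: [0.3, -0.7, -0.4]
opening: 0.433
```

Request:
play_rows:
  targets:
    - {"linear": [0, 0, -40], "turn": 0}
    - {"linear": [0, 0, -70], "turn": 0}
    - {"linear": [0, 0, -70], "turn": 0}
    - {"linear": [0, 0, -70], "turn": 0}

```text
t: 8.78
eef_pos: [600.6, 217.2, 290.3]
tcp_rot: [-3.141, 0.0, 1.605]
ft_force: [0.7, 0.1, 0.4]
opening: 0.474
```

```bash
python3 -c "
from h import *
to([438,146.6,290],0.034)
to([438,146.6,290],0.034+np.pi)
p,d=snap('scene','s4');c=p[150:330,220:400];cv2.imwrite('pics/s4c.png',cv2.resize(c,(720,600),interpolation=cv2.INTER_CUBIC)[:,:,::-1])"
```

```text
lin [-65.1, -164.9, 0.3] turn 1.571 yaw 1.605 j6 0.21 t 8.78
lin [-65.1, -164.9, 0.3] turn -1.571 yaw 1.605 j6 0.21 t 8.78
```

View pics/s4c.png

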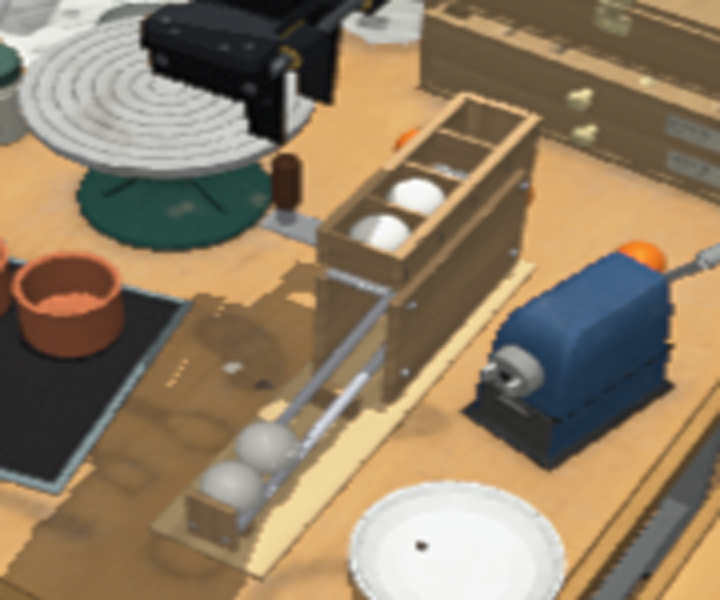

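The gate looks shut, with both balls queued at the stop. Now I move over the front ball.

Request:
play_rows:
  targets:
    - {"linear": [-65, -165, 0], "turn": -1.571}
    - {"linear": [-65, -165, 0], "turn": -1.571}
    - {"linear": [-65, -165, 0], "turn": -1.571}
    - {"linear": [-65, -165, 0], "turn": -1.571}
    - {"linear": [-65, -165, 0], "turn": -1.571}
    - {"linear": [-65, -165, 0], "turn": -1.571}
    - {"linear": [-65, -165, 0], "turn": -1.571}
    - {"linear": [-65, -165, 0], "turn": -1.571}
    - {"linear": [-65, -165, 0], "turn": -1.571}
    - {"linear": [-65, -165, 0], "turn": -1.571}
    - {"linear": [-65, -165, 0], "turn": -1.571}
  hand: 62

```text
t: 10.2
eef_pos: [438.0, 146.8, 290.8]
tcp_rot: [-3.142, -0.001, -3.109]
ft_force: [-0.2, 0.5, 0.5]
opening: 0.653
```

```bash
python3 -c "
from h import *
p,d=snap('wrist','w5')
hsv=cv2.cvtColor(p,cv2.COLOR_RGB2HSV); W=world('wrist',d)
to([438,146.6,102],0.034+np.pi)
m=((hsv[...,1]<60)&(abs(W[...,0]-455)<45)&(abs(W[...,1]-147)<22)&(W[...,2]>46)&(W[...,2]<75)).astype(np.uint8)
n,l,s,cc=cv2.connectedComponentsWithStats(m)
for i in range(1,n):
  if s[i,4]>40:
    q=W[l==i]; A=np.c_[2*q,np.ones(len(q))]; x=np.linalg.lstsq(A,(q**2).sum(1),rcond=None)[0]; print(s[i],cc[i],q.min(0),q.max(0),'sph',x[:3],np.sqrt(x[3]+x[:3]@x[:3]))
"
```

```text
lin [0.0, -0.2, 188.9] turn -0.001 yaw -3.109 j6 -1.423 t 10.25
[ 262  173   33   64 1571] [278.18077658 204.79185232] [421.04162963 130.97273587  46.01949722] [489.18253957 165.99451896  64.16138798] sph [454.23555791 148.02887223  49.29898087] 21.969601553670202
```

View pics/w5.png

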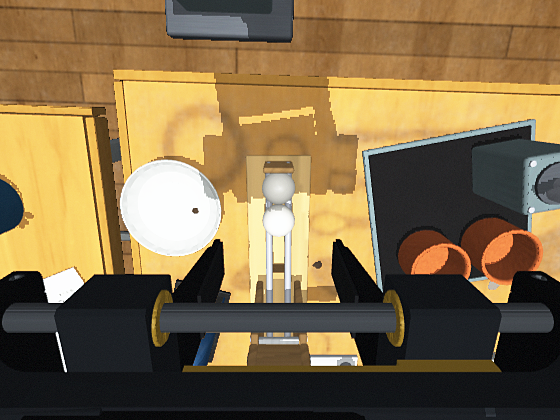

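Both balls sit where predicted, at about x 439 and 472 with y 147. Next I descend and grip the front one.

Request:
play_rows:
  targets:
    - {"linear": [0, -0.5, 50], "turn": 0}
    - {"linear": [0, -0.5, 100], "turn": 0}
    - {"linear": [0, -0.5, 140], "turn": 0}
    - {"linear": [0, -0.5, 170], "turn": 0}
    - {"linear": [0, -0.5, 187], "turn": 0}
    - {"linear": [0, -0.5, 187], "turn": 0}
    - {"linear": [0, -0.5, 187], "turn": 0}
    - {"linear": [0, -0.5, 187], "turn": 0}

```text
t: 11.25
eef_pos: [438.4, 146.4, 105.0]
tcp_rot: [3.141, 0.002, -3.108]
ft_force: [0.2, -0.2, -0.3]
opening: 0.655
```

Request:
play_rows:
  targets:
    - {"linear": [0, 0, 0], "turn": 0}
    - {"linear": [0, 0, 0], "turn": 0}
    - {"linear": [0, 0, 0], "turn": 0}
    - {"linear": [0, 0, 0], "turn": 0}
    - {"linear": [0, 0, 0], "turn": 0}
  hand: 25

```text
t: 11.88
eef_pos: [438.2, 146.4, 104.4]
tcp_rot: [3.141, 0.0, -3.107]
ft_force: [-1.1, 1.6, 3.9]
opening: 0.363
```

Request:
play_rows:
  targets:
    - {"linear": [0, 0, -20], "turn": 0}
    - {"linear": [0, 0, -60], "turn": 0}
    - {"linear": [0, 0, -120], "turn": 0}
    - {"linear": [0, 0, -120], "turn": 0}
    - {"linear": [0, 0, -120], "turn": 0}

```text
t: 12.5
eef_pos: [437.8, 146.2, 223.8]
tcp_rot: [3.142, -0.0, -3.107]
ft_force: [0.1, -0.4, -0.7]
opening: 0.367
```

```bash
python3 -c "
from h import *
to([505.8,406.7,222],0.034+np.pi)
p,d=snap('top','t6');pots(p,world('top',d))
p,d=snap('scene','s6');c=p[150:330,120:360];cv2.imwrite('pics/s6c.png',cv2.resize(c,(800,600),interpolation=cv2.INTER_CUBIC)[:,:,::-1])"
```

```text
lin [-76.9, 258.0, 1.8] turn 0.0 yaw -3.107 j6 -1.426 t 12.5
 pot [217 248  35  35 914] [233.5 265.1] circ 524.3 330.9 33.3 54.6
 pot [178 258  36  35 956] [195.6 274.9] circ 505.6 407.2 33.7 54.8
```

View pics/s6c.png

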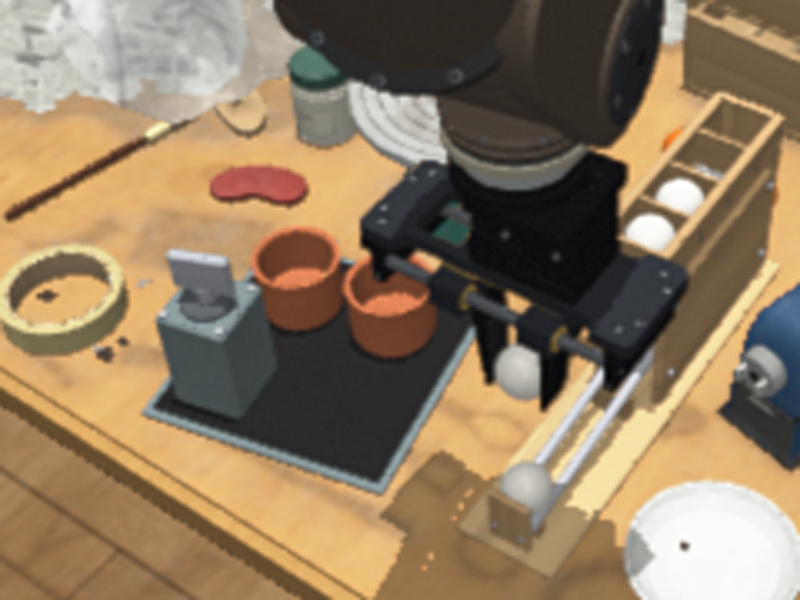

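Ball gripped, and the pots haven't moved. I'll carry it to pot A at (506,407).

Request:
play_rows:
  targets:
    - {"linear": [-68, 100, 0], "turn": 0}
    - {"linear": [-68, 180, 0], "turn": 0}
    - {"linear": [-68, 258, 0], "turn": 0}
    - {"linear": [-68, 258, 0], "turn": 0}
    - {"linear": [-68, 258, 0], "turn": 0}
    - {"linear": [-68, 258, 0], "turn": 0}
    - {"linear": [-68, 258, 0], "turn": 0}
    - {"linear": [-68, 258, 0], "turn": 0}

```text
t: 13.6
eef_pos: [497.5, 405.4, 224.0]
tcp_rot: [-3.141, -0.001, -3.109]
ft_force: [0.1, -0.5, -0.3]
opening: 0.365
```

```bash
python3 -c "
from h import *
to([505.8,406.9,137.5],0.034+np.pi)
p,d=snap('wrist','w7')"
```

```text
lin [-8.4, 1.2, 86.5] turn -0.001 yaw -3.109 j6 -1.023 t 13.6
```

View pics/w7.png

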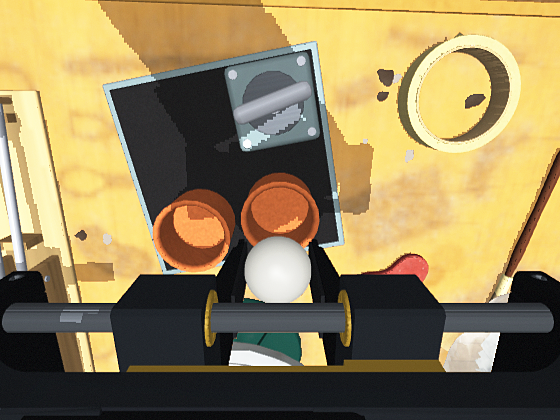

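Request:
play_rows:
  targets:
    - {"linear": [-8.4, 1.2, 30], "turn": 0}
    - {"linear": [-8.4, 1.2, 60], "turn": 0}
    - {"linear": [-8.4, 1.2, 80], "turn": 0}
    - {"linear": [-8.4, 1.2, 86], "turn": 0}
    - {"linear": [-8.4, 1.2, 86], "turn": 0}
    - {"linear": [-8.4, 1.2, 86], "turn": 0}
    - {"linear": [-8.4, 1.2, 86], "turn": 0}

```text
t: 14.52
eef_pos: [505.8, 408.1, 139.1]
tcp_rot: [3.141, 0.001, -3.107]
ft_force: [0.2, -0.5, -0.4]
opening: 0.365
```

```bash
python3 -c "
from h import *
to([505.8,406.9,137.5],0.034+np.pi)
p,d=snap('scene','s8');c=p[180:315,140:320];cv2.imwrite('pics/s8c.png',cv2.resize(c,(800,600),interpolation=cv2.INTER_CUBIC)[:,:,::-1])"
```

```text
lin [0.1, -1.2, 1.6] turn 0.0 yaw -3.107 j6 -1.028 t 14.53
```

View pics/s8c.png

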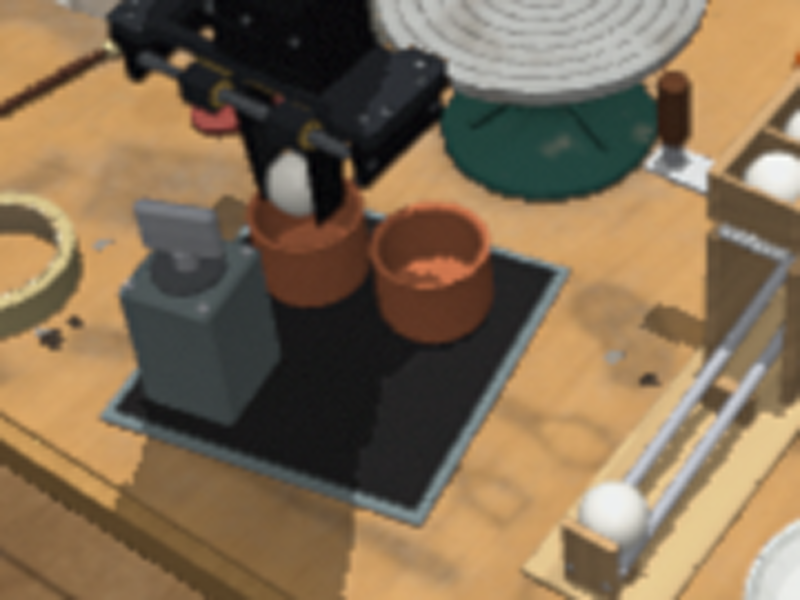

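```bash
python3 -c "
from h import *
print(pix('scene',[505.8,408,76]),pix('scene',[505.8,407,56]))"
```

```text
(np.float64(207.0290737207547), np.float64(221.20296099399303)) (np.float64(208.33395762873903), np.float64(227.06967062783988))
```

Request:
play_rows:
  targets:
    - {"linear": [0, -1, 1.5], "turn": 0}
    - {"linear": [0, -1, 1.5], "turn": 0}

```text
t: 14.82
eef_pos: [505.6, 406.9, 136.7]
tcp_rot: [3.142, -0.0, -3.107]
ft_force: [1.3, -0.2, -1.0]
opening: 0.366
```

Request:
play_rows:
  targets:
    - {"linear": [0, 0, 0], "turn": 0}
    - {"linear": [0, 0, 0], "turn": 0}
    - {"linear": [0, 0, 0], "turn": 0}
    - {"linear": [0, 0, 0], "turn": 0}
  hand: 55

```text
t: 15.32
eef_pos: [505.7, 407.0, 136.8]
tcp_rot: [3.141, 0.0, -3.107]
ft_force: [-0.9, 0.0, -0.5]
opening: 0.578
```

Request:
play_rows:
  targets:
    - {"linear": [0, 0, -50], "turn": 0}
    - {"linear": [0, 0, -100], "turn": 0}
    - {"linear": [0, 0, -100], "turn": 0}
    - {"linear": [0, 0, -100], "turn": 0}

```text
t: 15.82
eef_pos: [505.4, 406.8, 236.3]
tcp_rot: [-3.141, -0.0, -3.107]
ft_force: [-0.9, 1.0, -0.1]
opening: 0.578
```

```bash
python3 -c "
from h import *
to([438,146.6,237],0.034+np.pi)
p,d=snap('scene','s9');c=p[180:315,140:320];cv2.imwrite('pics/s9c.png',cv2.resize(c,(800,600),interpolation=cv2.INTER_CUBIC)[:,:,::-1])"
```

```text
lin [76.2, -257.7, -0.7] turn 0.0 yaw -3.107 j6 -1.029 t 15.82
```

View pics/s9c.png

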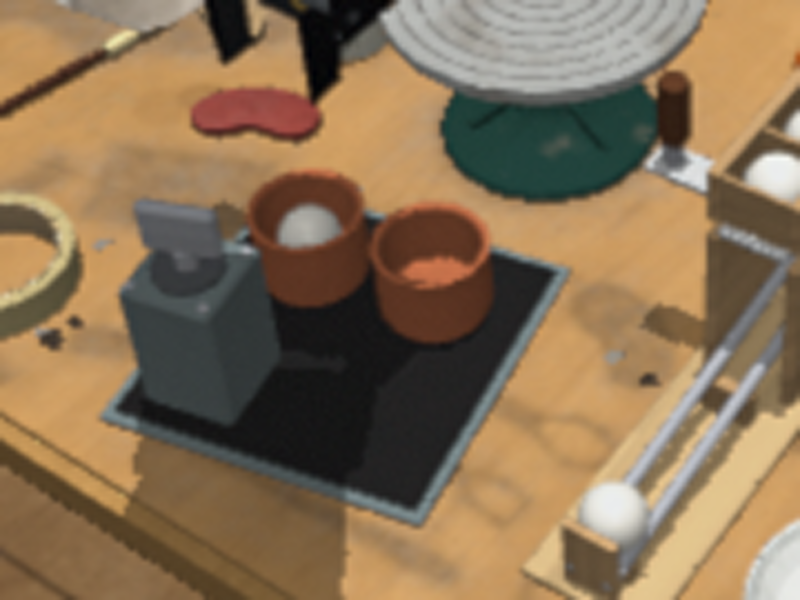

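Ball 1 is in pot A. Ball 2 has rolled to the stop, so I'm fetching it.

Request:
play_rows:
  targets:
    - {"linear": [67.5, -258, 0], "turn": 0}
    - {"linear": [67.5, -258, 0], "turn": 0}
    - {"linear": [67.5, -258, 0], "turn": 0}
    - {"linear": [67.5, -258, 0], "turn": 0}
    - {"linear": [67.5, -258, 0], "turn": 0}
    - {"linear": [67.5, -258, 0], "turn": 0}
    - {"linear": [67.5, -258, 0], "turn": 0}
    - {"linear": [67.5, -258, 0], "turn": 0}
  hand: 62

```text
t: 16.88
eef_pos: [447.2, 147.9, 236.5]
tcp_rot: [3.141, -0.0, -3.106]
ft_force: [0.1, -0.5, 0.4]
opening: 0.653
```

```bash
python3 -c "
from h import *
to([438,146.6,104.5],0.034+np.pi)"
```

```text
lin [9.3, -1.0, 132.0] turn 0.002 yaw -3.106 j6 -1.428 t 16.88
```

Request:
play_rows:
  targets:
    - {"linear": [9.3, -1, 20], "turn": 0}
    - {"linear": [9.3, -1, 60], "turn": 0}
    - {"linear": [9.3, -1, 100], "turn": 0}
    - {"linear": [9.3, -1, 125], "turn": 0}
    - {"linear": [9.3, -1, 132], "turn": 0}
    - {"linear": [9.3, -1, 132], "turn": 0}
    - {"linear": [9.3, -1, 132], "turn": 0}

```text
t: 17.75
eef_pos: [438.1, 145.8, 105.6]
tcp_rot: [3.141, 0.002, -3.107]
ft_force: [-0.5, 0.4, -0.7]
opening: 0.653
```

Request:
play_rows:
  targets:
    - {"linear": [0, 0, 0], "turn": 0}
    - {"linear": [0, 0, 0], "turn": 0}
    - {"linear": [0, 0, 0], "turn": 0}
    - {"linear": [0, 0, 0], "turn": 0}
    - {"linear": [0, 0, 0], "turn": 0}
  hand: 25

```text
t: 18.38
eef_pos: [437.9, 145.5, 104.9]
tcp_rot: [3.141, 0.001, -3.107]
ft_force: [-0.1, 0.3, 4.7]
opening: 0.366
```

Request:
play_rows:
  targets:
    - {"linear": [0, 0, -20], "turn": 0}
    - {"linear": [0, 0, -60], "turn": 0}
    - {"linear": [0, 0, -120], "turn": 0}
    - {"linear": [0, 0, -120], "turn": 0}
    - {"linear": [0, 0, -120], "turn": 0}

```text
t: 19.0
eef_pos: [437.3, 145.4, 224.3]
tcp_rot: [-3.142, -0.0, -3.107]
ft_force: [0.0, -0.2, -1.2]
opening: 0.364
```

```bash
python3 -c "
from h import *
p,d=snap('top','t10');pots(p,world('top',d))
p,d=snap('scene','s10');c=p[150:330,120:360];cv2.imwrite('pics/s10c.png',cv2.resize(c,(800,600),interpolation=cv2.INTER_CUBIC)[:,:,::-1])
to([524.3,330.9,223],0.034+np.pi)"
```

```text
pot [216 248  35  35 915] [233.4 265. ] circ 524.3 330.9 33.3 54.9
 pot [178 258  36  35 679] [195.  274.7] circ 506.0 406.6 33.4 54.6
lin [-93.3, 182.5, 0.5] turn 0.0 yaw -3.107 j6 -1.428 t 19.1
```

View pics/s10c.png

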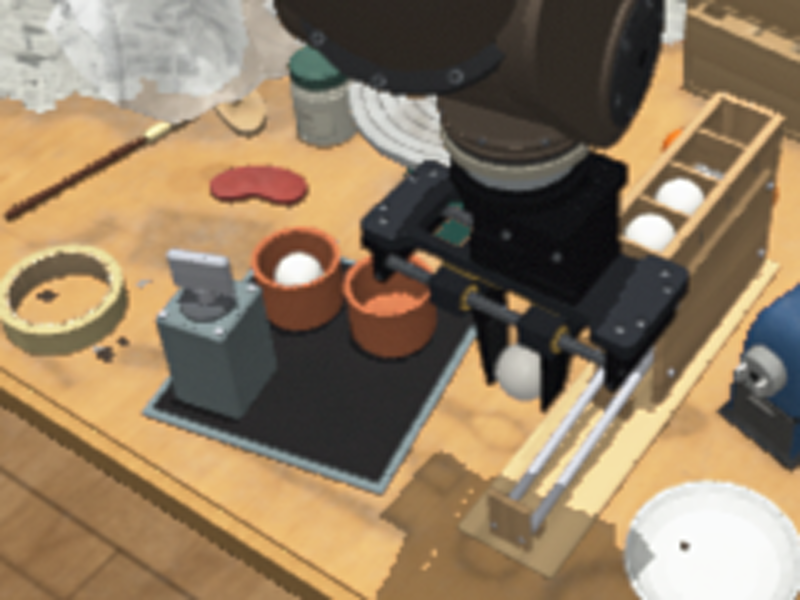

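```bash
python3 -c "
from h import *
W=np.load('pics/W0.npy')
m=(W[...,1]>240)&(W[...,1]<500)&(W[...,2]>60)&(W[...,2]<250)&(W[...,0]>540)&(W[...,0]<760)
q=W[m];print(q[:,0].min(),np.percentile(q[:,2],[5,50,95]),np.percentile(q[:,1],[1,99]))"
```

```text
586.8129519591926 [114.69232901 117.35527516 119.86037185] [277.96922766 462.39550338]
```

Request:
play_rows:
  targets:
    - {"linear": [-93, 182.5, 0], "turn": 0}
    - {"linear": [-93, 182.5, 0], "turn": 0}
    - {"linear": [-93, 182.5, 0], "turn": 0}
    - {"linear": [-93, 182.5, 0], "turn": 0}
    - {"linear": [-93, 182.5, 0], "turn": 0}
    - {"linear": [-93, 182.5, 0], "turn": 0}
    - {"linear": [-93, 182.5, 0], "turn": 0}

```text
t: 19.98
eef_pos: [524.3, 329.8, 224.9]
tcp_rot: [-3.141, -0.0, -3.109]
ft_force: [-1.3, -0.2, -1.0]
opening: 0.36
```

```bash
python3 -c "
from h import *
p,d=snap('wrist','w11');W=world('wrist',d);pots(p,W)
to([524.3,330.9,136.8],0.034+np.pi)"
```

```text
pot [ 326  147   84   82 3646] [366.9 188.9] circ 505.8 407.4 33.5 55.6
 pot [ 241  164   79   77 4756] [279.6 203.5] circ 524.3 331.9 33.5 55.8
 pot [427 252  33  32 570] [443.6 267.4] circ 0.0 0.0 0.0 nan
lin [0.0, 0.9, 88.2] turn -0.001 yaw -3.109 j6 -1.149 t 20.02
  return _methods._mean(a, axis=axis, dtype=dtype,
  ret = ret.dtype.type(ret / rcount)
```

Request:
play_rows:
  targets:
    - {"linear": [0, 1, 30], "turn": 0}
    - {"linear": [0, 1, 60], "turn": 0}
    - {"linear": [0, 1, 80], "turn": 0}
    - {"linear": [0, 1, 88], "turn": 0}
    - {"linear": [0, 1, 88], "turn": 0}
    - {"linear": [0, 1, 88], "turn": 0}
    - {"linear": [0, 1, 88], "turn": 0}

```text
t: 20.9
eef_pos: [524.6, 332.2, 137.6]
tcp_rot: [3.141, 0.001, -3.107]
ft_force: [0.0, -0.8, 0.3]
opening: 0.363
```

Request:
play_rows:
  targets:
    - {"linear": [0, 0, 0], "turn": 0}
    - {"linear": [0, 0, 0], "turn": 0}
    - {"linear": [0, 0, 0], "turn": 0}
    - {"linear": [0, 0, 0], "turn": 0}
  hand: 55

```text
t: 21.4
eef_pos: [524.4, 332.1, 136.7]
tcp_rot: [3.142, -0.0, -3.107]
ft_force: [0.2, 0.3, 0.4]
opening: 0.579
```

Request:
play_rows:
  targets:
    - {"linear": [0, 0, -50], "turn": 0}
    - {"linear": [0, 0, -110], "turn": 0}
    - {"linear": [0, 0, -110], "turn": 0}
    - {"linear": [0, 0, -110], "turn": 0}

```text
t: 21.9
eef_pos: [524.1, 331.9, 246.3]
tcp_rot: [-3.141, -0.0, -3.107]
ft_force: [0.0, 0.6, -0.6]
opening: 0.576
```

```bash
python3 -c "
from h import *
to([412.6,398.9,245],0)
p,d=snap('wrist','w12'); W=world('wrist',d)
m=(W[...,2]>128)&(W[...,2]<146)&(abs(W[...,0]-412)<40)&(abs(W[...,1]-398)<40)
q=W[m];print(m.sum(),np.median(q,0),cv2.minAreaRect(q[:,:2].astype(np.float32)))
p,d=snap('scene','s12');c=p[150:330,120:360];cv2.imwrite('pics/s12c.png',cv2.resize(c,(800,600),interpolation=cv2.INTER_CUBIC)[:,:,::-1])"
```

```text
lin [109.1, 70.8, 1.3] turn -3.107 yaw -3.107 j6 -1.147 t 21.9
1443 [412.93025933 397.78772006 137.85071295] ((412.6402587890625, 398.52850341796875), (10.00499153137207, 43.03350830078125), 22.452465057373047)
```

View pics/s12c.png

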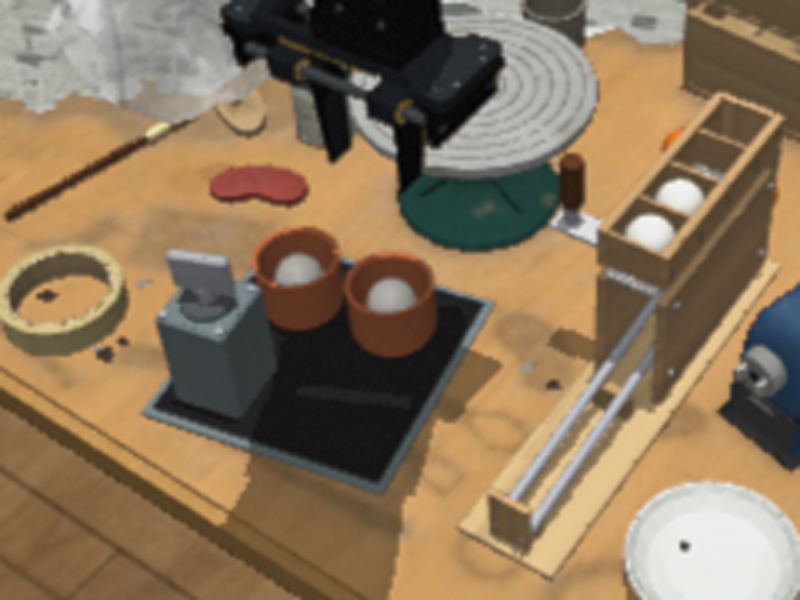

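View pics/w12.png

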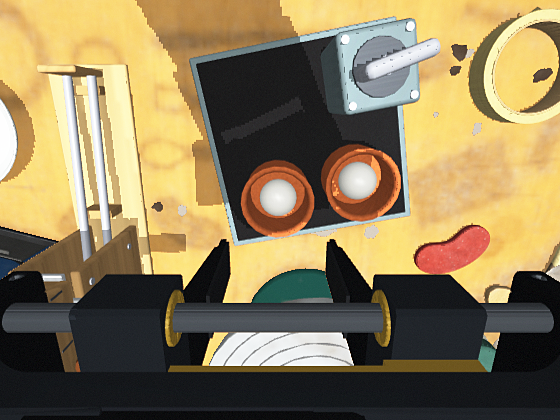

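```bash
python3 -c "
from h import *
to([412.6,398.6,245],1.963)
p,d=snap('top','t13');W=world('top',d)
m=(W[...,2]>168)&(W[...,2]<190)&(W[...,0]>560)&(W[...,0]<630)&(W[...,1]>195)&(W[...,1]<240)
q=W[m];print('knob',m.sum(),cv2.minEnclosingCircle(q[:,:2].astype(np.float32)))"
```

```text
lin [109.1, 70.5, 0.3] turn 1.213 yaw -3.107 j6 -1.147 t 22.0
knob 82 ((597.6048583984375, 218.3448028564453), 8.769320487976074)
```

Knob is at (597.6, 218.3), against a predicted (597.7, 218.1) for shut. On to the key.

Request:
play_rows:
  targets:
    - {"linear": [109, 70.5, 0], "turn": 1.213}
    - {"linear": [109, 70.5, 0], "turn": 1.213}
    - {"linear": [109, 70.5, 0], "turn": 1.213}
    - {"linear": [109, 70.5, 0], "turn": 1.213}
    - {"linear": [109, 70.5, 0], "turn": 1.213}
    - {"linear": [109, 70.5, 0], "turn": 1.213}
    - {"linear": [109, 70.5, 0], "turn": 1.213}
    - {"linear": [109, 70.5, 0], "turn": 1.213}
    - {"linear": [109, 70.5, 0], "turn": 1.213}
    - {"linear": [109, 70.5, 0], "turn": 1.213}
  hand: 50

```text
t: 23.3
eef_pos: [413.0, 398.8, 246.5]
tcp_rot: [-3.141, 0.0, 1.964]
ft_force: [-0.5, 0.4, -0.5]
opening: 0.524
```

```bash
python3 -c "
from h import *
to([412.6,398.6,184],1.963)"
```

```text
lin [0.0, -0.5, 62.5] turn 0.001 yaw 1.964 j6 0.26 t 23.3
```

Request:
play_rows:
  targets:
    - {"linear": [0, -0.5, 30], "turn": 0}
    - {"linear": [0, -0.5, 55], "turn": 0}
    - {"linear": [0, -0.5, 62], "turn": 0}
    - {"linear": [0, -0.5, 62], "turn": 0}
    - {"linear": [0, -0.5, 62], "turn": 0}

```text
t: 23.92
eef_pos: [412.9, 398.8, 185.7]
tcp_rot: [3.14, -0.0, 1.963]
ft_force: [0.5, 0.4, -0.4]
opening: 0.529
```

Request:
play_rows:
  targets:
    - {"linear": [0, 0, 0], "turn": 0}
    - {"linear": [0, 0, 0], "turn": 0}
    - {"linear": [0, 0, 0], "turn": 0}
    - {"linear": [0, 0, 0], "turn": 0}
    - {"linear": [0, 0, 0], "turn": 0}
  hand: 2

```text
t: 24.55
eef_pos: [412.9, 398.7, 184.8]
tcp_rot: [3.141, -0.0, 1.963]
ft_force: [2.2, 1.0, -0.1]
opening: 0.102
```

```bash
python3 -c "
from h import *
print(env.state()['joints'],env.state()['moment'])
to([412.6,398.6,184],1.963)"
```

```text
[ 6.52932847e-01  5.49084219e-01  1.79579207e+00 -1.26447892e-04
  7.95763335e-01  2.60892070e-01] [ 0.03831102 -0.29430799  0.03715004]
lin [-0.0, -0.3, 0.8] turn -0.0 yaw 1.963 j6 0.261 t 24.55
```

Request:
play_rows:
  targets:
    - {"linear": [0, 0, 0], "turn": 0.1}
    - {"linear": [0, 0, 0], "turn": 0.2}
    - {"linear": [0, 0, 0], "turn": 0.3}
    - {"linear": [0, 0, 0], "turn": 0.4}
    - {"linear": [0, 0, 0], "turn": 0.5}
    - {"linear": [0, 0, 0], "turn": 0.6}
    - {"linear": [0, 0, 0], "turn": 0.7}
    - {"linear": [0, 0, 0], "turn": 0.8}
    - {"linear": [0, 0, 0], "turn": 0.9}
    - {"linear": [0, 0, 0], "turn": 1.0}
    - {"linear": [0, 0, 0], "turn": 1.0}

```text
t: 25.92
eef_pos: [412.3, 398.8, 184.8]
tcp_rot: [-3.141, 0.0, 0.963]
ft_force: [-3.4, 2.3, 1.5]
opening: 0.108
```

```bash
python3 -c "
from h import *
s=env.state();print(s['joints'][5],s['moment'],s['ft_force'],s['tau'][5],s['opening'])
to([412.6,398.6,184],1.963)
p,d=snap('scene','s14');c=p[180:315,120:300];cv2.imwrite('pics/s14c.png',cv2.resize(c,(800,600),interpolation=cv2.INTER_CUBIC)[:,:,::-1])"
```

```text
1.260369948134694 [ 0.36623881  0.63990661 -0.08857538] [-3.38137409  2.31119526  1.46787914] 0.7342297397553921 0.10798992273133082
lin [0.0, 0.4, 0.8] turn -1.0 yaw 0.963 j6 1.26 t 25.93
```

View pics/s14c.png

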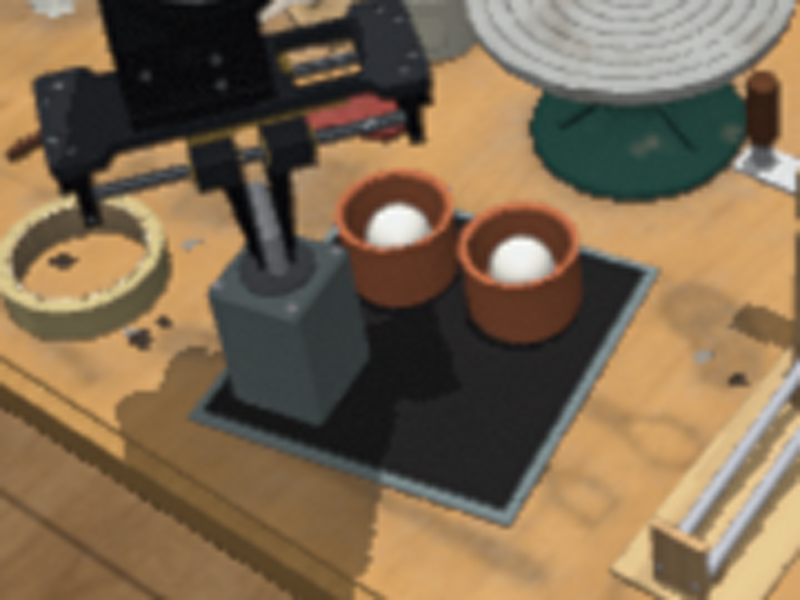

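The key turns with the gripper. Continuing.

Request:
play_rows:
  targets:
    - {"linear": [0, 0, 0], "turn": 0.1}
    - {"linear": [0, 0, 0], "turn": 0.2}
    - {"linear": [0, 0, 0], "turn": 0.3}
    - {"linear": [0, 0, 0], "turn": 0.4}
    - {"linear": [0, 0, 0], "turn": 0.5}
    - {"linear": [0, 0, 0], "turn": 0.6}
    - {"linear": [0, 0, 0], "turn": 0.7}
    - {"linear": [0, 0, 0], "turn": 0.8}
    - {"linear": [0, 0, 0], "turn": 0.9}
    - {"linear": [0, 0, 0], "turn": 1.0}
    - {"linear": [0, 0, 0], "turn": 1.1}
    - {"linear": [0, 0, 0], "turn": 1.2}
    - {"linear": [0, 0, 0], "turn": 1.25}
    - {"linear": [0, 0, 0], "turn": 1.25}

```text
t: 27.72
eef_pos: [412.0, 399.5, 184.8]
tcp_rot: [-3.14, 0.001, -0.286]
ft_force: [-6.1, 8.9, 1.2]
opening: 0.106
```

```bash
python3 -c "
from h import *
s=env.state();print(s['joints'][5],s['moment'],s['ft_force'],s['tau'][5],s['opening'])"
```

```text
2.509210977421319 [ 1.53426899  1.36178204 -0.08572972] [-6.14744992  8.94097545  1.17128402] 0.28275981545448303 0.1060935297576809
```

Request:
play_rows:
  targets:
    - {"linear": [0, 0, 0], "turn": 0}
    - {"linear": [0, 0, 0], "turn": 0}
    - {"linear": [0, 0, 0], "turn": 0}
    - {"linear": [0, 0, 0], "turn": 0}
  hand: 60

```text
t: 28.22
eef_pos: [412.7, 398.4, 184.7]
tcp_rot: [3.142, -0.0, -0.287]
ft_force: [-0.3, -0.9, 0.2]
opening: 0.469
```

Request:
play_rows:
  targets:
    - {"linear": [0, 0, -30], "turn": 0}
    - {"linear": [0, 0, -65], "turn": 0}
    - {"linear": [0, 0, -65], "turn": 0}
    - {"linear": [0, 0, -65], "turn": 0}

```text
t: 28.72
eef_pos: [412.4, 398.4, 249.3]
tcp_rot: [3.141, 0.0, -0.287]
ft_force: [0.2, -0.9, -0.5]
opening: 0.635
```

```bash
python3 -c "
from h import *
s=env.state();print(s['joints'][5],s['moment'],s['tau'][5],s['opening'])
p,d=snap('top','t15'); W=world('top',d);pots(p,W)
p,d=snap('wrist','w15'); W=world('wrist',d)
m=(W[...,2]>128)&(W[...,2]<146)&(abs(W[...,0]-412)<40)&(abs(W[...,1]-398)<40)
q=W[m];print(m.sum(),np.median(q,0),cv2.minAreaRect(q[:,:2].astype(np.float32)))
"
```

```text
2.5108196594057137 [-0.00659403  0.1955292   0.00451716] -0.0027953092649113387 0.6346689675935371
 pot [216 248  35  36 646] [233.2 264.9] circ 524.2 330.9 33.2 54.9
 pot [178 258  36  34 674] [195.1 274.7] circ 506.1 406.7 33.4 54.9
874 [415.37506323 398.45576981 138.38301652] ((413.0153503417969, 399.0815734863281), (9.973113059997559, 43.013973236083984), 73.7488021850586)
```

View pics/w15.png

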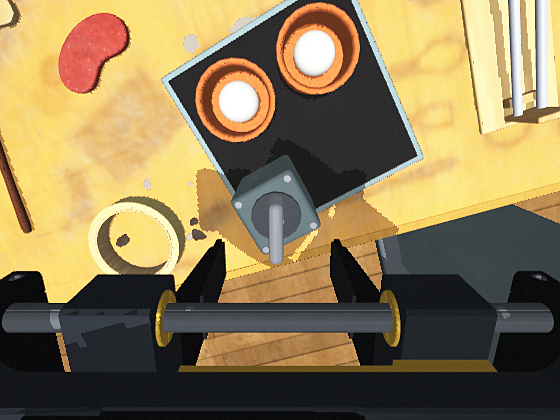

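The key has turned 2.25 rad and held. I'll turn back half a turn and regrip.

Request:
play_rows:
  targets:
    - {"linear": [0, 0, 0], "turn": -0.18}
    - {"linear": [0, 0, 0], "turn": -0.36}
    - {"linear": [0, 0, 0], "turn": -0.54}
    - {"linear": [0, 0, 0], "turn": -0.72}
    - {"linear": [0, 0, 0], "turn": -0.9}
    - {"linear": [0, 0, 0], "turn": -1.08}
    - {"linear": [0, 0, 0], "turn": -1.26}
    - {"linear": [0, 0, 0], "turn": -1.44}
    - {"linear": [0, 0, 0], "turn": -1.62}
    - {"linear": [0, 0, 0], "turn": -1.8}
    - {"linear": [0, 0, 0], "turn": -1.98}
    - {"linear": [0, 0, 0], "turn": -2.16}
    - {"linear": [0, 0, 0], "turn": -2.34}
    - {"linear": [0, 0, 0], "turn": -2.52}
    - {"linear": [0, 0, 0], "turn": -2.7}
    - {"linear": [0, 0, 0], "turn": -2.88}
    - {"linear": [0, 0, 0], "turn": -3.06}
    - {"linear": [0, 0, 0], "turn": -3.14}
    - {"linear": [0, 0, 0], "turn": -3.14}

```text
t: 31.2
eef_pos: [412.5, 398.5, 248.9]
tcp_rot: [-3.141, -0.001, 2.852]
ft_force: [0.1, 0.2, 0.1]
opening: 0.632
```

```bash
python3 -c "
from h import *
to([412.7,398.7,184],-.285+np.pi)"
```

```text
lin [-0.1, 0.3, 64.9] turn -0.004 yaw 2.852 j6 -0.628 t 31.2
```

Request:
play_rows:
  targets:
    - {"linear": [0, 0.3, 30], "turn": 0}
    - {"linear": [0, 0.3, 55], "turn": 0}
    - {"linear": [0, 0.3, 64.5], "turn": 0}
    - {"linear": [0, 0.3, 64.5], "turn": 0}
    - {"linear": [0, 0.3, 64.5], "turn": 0}

```text
t: 31.82
eef_pos: [413.0, 399.1, 186.0]
tcp_rot: [3.141, 0.001, 2.852]
ft_force: [-0.5, 0.2, -0.0]
opening: 0.629
```

Request:
play_rows:
  targets:
    - {"linear": [0, 0, 0], "turn": 0}
    - {"linear": [0, 0, 0], "turn": 0}
    - {"linear": [0, 0, 0], "turn": 0}
    - {"linear": [0, 0, 0], "turn": 0}
    - {"linear": [0, 0, 0], "turn": 0}
  hand: 2

```text
t: 32.45
eef_pos: [412.7, 398.9, 185.3]
tcp_rot: [3.141, 0.0, 2.853]
ft_force: [0.3, -0.1, 0.1]
opening: 0.164
```

Request:
play_rows:
  targets:
    - {"linear": [0, 0, 0], "turn": 0.1}
    - {"linear": [0, 0, 0], "turn": 0.2}
    - {"linear": [0, 0, 0], "turn": 0.3}
    - {"linear": [0, 0, 0], "turn": 0.4}
    - {"linear": [0, 0, 0], "turn": 0.5}
    - {"linear": [0, 0, 0], "turn": 0.6}
    - {"linear": [0, 0, 0], "turn": 0.7}
    - {"linear": [0, 0, 0], "turn": 0.8}
    - {"linear": [0, 0, 0], "turn": 0.9}
    - {"linear": [0, 0, 0], "turn": 1.0}
    - {"linear": [0, 0, 0], "turn": 1.0}

```text
t: 33.83
eef_pos: [412.8, 399.2, 185.3]
tcp_rot: [3.141, -0.0, 1.854]
ft_force: [-0.3, 3.2, -0.6]
opening: 0.103
```

```bash
python3 -c "
from h import *
s=env.state();print(s['joints'][5],s['tcp_rot'][2],s['moment'],s['ft_force'],s['tau'][5],s['opening'])"
```

```text
0.3704625194357609 1.8536401678488814 [0.51116565 0.11741502 0.16702061] [-0.2881636   3.24014103 -0.62597131] 0.9930683299899101 0.10343348921316603
```

Request:
play_rows:
  targets:
    - {"linear": [0, 0, 0], "turn": 0.1}
    - {"linear": [0, 0, 0], "turn": 0.2}
    - {"linear": [0, 0, 0], "turn": 0.3}
    - {"linear": [0, 0, 0], "turn": 0.3}

```text
t: 34.33
eef_pos: [412.7, 399.1, 185.3]
tcp_rot: [3.141, -0.001, 1.555]
ft_force: [-0.4, 3.7, -0.5]
opening: 0.102
```

```bash
cat > m.py <<'E'
from h import *
s=env.state();print('j6',s['joints'][5].round(4),'yaw',s['tcp_rot'][2].round(4),s['moment'].round(3),s['ft_force'].round(1),'tau',s['tau'][5].round(3),s['opening'].round(3),s['t'])
E
python3 m.py
```

```text
Traceback (most recent call last):
  File "m.py", line 2, in <module>
    s=env.state();print('j6',s['joints'][5].round(4),'yaw',s['tcp_rot'][2].round(4),s['moment'].round(3),s['ft_force'].round(1),'tau',s['tau'][5].round(3),s['opening'].round(3),s['t'])
                                                                                                                                                           ^^^^^^^^^^^^^^^^^^
AttributeError: 'float' object has no attribute 'round'
```

Request:
play_rows:
  targets:
    - {"linear": [0, 0, 0], "turn": 0.1}
    - {"linear": [0, 0, 0], "turn": 0.2}
    - {"linear": [0, 0, 0], "turn": 0.2}

```text
t: 34.7
eef_pos: [412.6, 398.8, 185.3]
tcp_rot: [3.141, 0.0, 1.358]
ft_force: [-1.1, 1.0, 1.3]
opening: 0.124
```

```bash
python3 m.py
```

```text
Traceback (most recent call last):
  File "m.py", line 2, in <module>
    s=env.state();print('j6',s['joints'][5].round(4),'yaw',s['tcp_rot'][2].round(4),s['moment'].round(3),s['ft_force'].round(1),'tau',s['tau'][5].round(3),s['opening'].round(3),s['t'])
                                                                                                                                                           ^^^^^^^^^^^^^^^^^^
AttributeError: 'float' object has no attribute 'round'
```

```bash
sed -i "s/s\['opening'\].round(3)/round(s['opening'],3)/" m.py; python3 m.py; python3 -c "
from h import *
p,d=snap('scene','s16');c=p[180:315,120:300];cv2.imwrite('pics/s16c.png',cv2.resize(c,(800,600),interpolation=cv2.INTER_CUBIC)[:,:,::-1])
p,d=snap('top','t16');W=world('top',d);pots(p,W);v=env.camera_params('top')"
```

```text
j6 0.8669 yaw 1.3577 [-0.068  0.175  0.812] [-1.1  1.   1.3] tau 1.643 0.124 34.7
 pot [217 248  34  35 638] [233.4 264.9] circ 524.3 330.8 33.3 55.0
 pot [179 258  35  19 322] [196.9 265.8] circ 509.9 405.9 32.2 54.6
```

View pics/s16c.png

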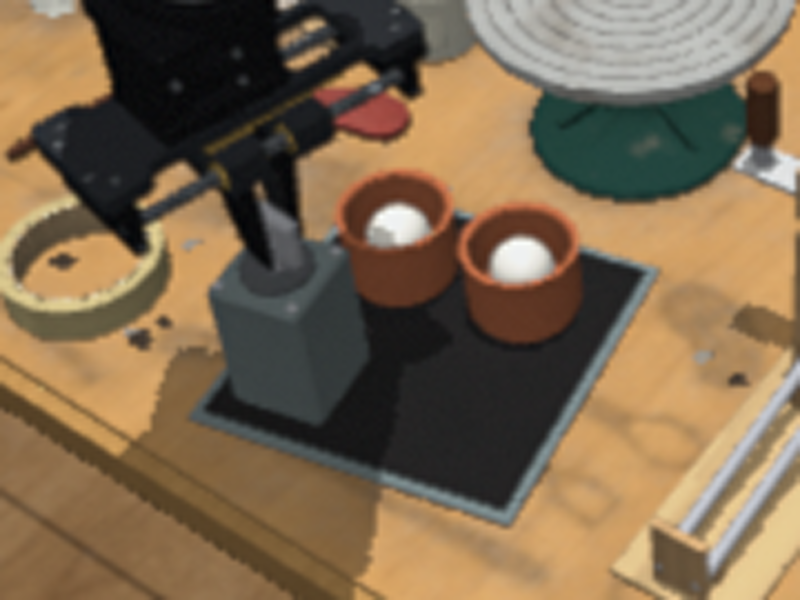

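Moment about z is 0.81 N m and the blade is twisting in the pads, so the key is at its stop. I'll release and lift.

Request:
play_rows:
  targets:
    - {"linear": [0, 0, 0], "turn": 0}
    - {"linear": [0, 0, 0], "turn": 0}
    - {"linear": [0, 0, 0], "turn": 0}
    - {"linear": [0, 0, 0], "turn": 0}
  hand: 60

```text
t: 35.3
eef_pos: [412.7, 398.9, 185.2]
tcp_rot: [-3.142, -0.0, 1.353]
ft_force: [-0.2, 0.1, 0.4]
opening: 0.489
```

Request:
play_rows:
  targets:
    - {"linear": [0, 0, -30], "turn": 0}
    - {"linear": [0, 0, -65], "turn": 0}
    - {"linear": [0, 0, -65], "turn": 0}
    - {"linear": [0, 0, -65], "turn": 0}

```text
t: 35.8
eef_pos: [412.5, 398.7, 249.8]
tcp_rot: [-3.141, 0.0, 1.353]
ft_force: [0.1, 0.2, -0.4]
opening: 0.633
```

```bash
python3 m.py; python3 -c "
from h import *
p,d=snap('wrist','w17'); W=world('wrist',d)
m=(W[...,2]>128)&(W[...,2]<146)&(abs(W[...,0]-412)<40)&(abs(W[...,1]-398)<40)
q=W[m];print(m.sum(),np.median(q,0),cv2.minAreaRect(q[:,:2].astype(np.float32)))
"
```

```text
j6 0.8712 yaw 1.3528 [-0.059  0.114  0.007] [ 0.1  0.2 -0.4] tau -0.0 0.633 35.8
905 [412.85653293 402.11027766 137.95813846] ((412.335693359375, 399.6973571777344), (43.14178466796875, 10.01669979095459), 85.99714660644531)
```

The key reads 86.0° after release. I'll regrip it squarely and press again to confirm it really is at the stop.

Request:
play_rows:
  targets:
    - {"linear": [0, 0, 0], "turn": -0.148}
    - {"linear": [0, 0, 30], "turn": -0.148}
    - {"linear": [0, 0, 55], "turn": -0.148}
    - {"linear": [0, 0, 64.5], "turn": -0.148}
    - {"linear": [0, 0, 64.5], "turn": -0.148}
    - {"linear": [0, 0, 64.5], "turn": -0.148}

```text
t: 36.6
eef_pos: [412.9, 399.1, 186.4]
tcp_rot: [3.141, -0.001, 1.501]
ft_force: [-0.6, 0.5, 0.2]
opening: 0.632
```

Request:
play_rows:
  targets:
    - {"linear": [0, 0, 0], "turn": 0}
    - {"linear": [0, 0, 0], "turn": 0}
    - {"linear": [0, 0, 0], "turn": 0}
    - {"linear": [0, 0, 0], "turn": 0}
    - {"linear": [0, 0, 0], "turn": 0}
    - {"linear": [0, 0, 0], "turn": 0}
    - {"linear": [0, 0, 0], "turn": 0}
  hand: 2

```text
t: 37.48
eef_pos: [412.7, 398.9, 185.7]
tcp_rot: [-3.142, -0.0, 1.501]
ft_force: [-0.1, 0.7, 1.1]
opening: 0.107
```

```bash
python3 m.py
```

```text
j6 0.7232 yaw 1.5008 [-0.     0.155  0.068] [-0.1  0.7  1.1] tau 0.011 0.107 37.475
```

Request:
play_rows:
  targets:
    - {"linear": [0, 0, 0], "turn": 0.03}
    - {"linear": [0, 0, 0], "turn": 0.05}
    - {"linear": [0, 0, 0], "turn": 0.05}

```text
t: 37.85
eef_pos: [412.6, 398.9, 185.7]
tcp_rot: [3.142, 0.0, 1.451]
ft_force: [0.3, 1.1, 0.5]
opening: 0.111
```

```bash
python3 m.py
```

```text
j6 0.7734 yaw 1.4509 [-0.067  0.266  0.62 ] [0.3 1.1 0.5] tau 0.828 0.111 37.85
```

Request:
play_rows:
  targets:
    - {"linear": [0, 0, 0], "turn": 0.03}
    - {"linear": [0, 0, 0], "turn": 0.06}
    - {"linear": [0, 0, 0], "turn": 0.06}

```text
t: 38.22
eef_pos: [412.7, 398.7, 185.8]
tcp_rot: [-3.141, 0.0, 1.39]
ft_force: [-1.6, -2.9, 2.7]
opening: 0.118
```

```bash
python3 m.py
```

```text
j6 0.8338 yaw 1.3904 [-0.77   0.3    0.815] [-1.6 -2.9  2.7] tau 1.02 0.118 38.225
```

The moment jumped to 0.62 N m within 0.05 rad, so it's firmly at the stop. Release, retreat and check.

Request:
play_rows:
  targets:
    - {"linear": [0, 0, 0], "turn": 0}
    - {"linear": [0, 0, 0], "turn": 0}
    - {"linear": [0, 0, 0], "turn": 0}
    - {"linear": [0, 0, 0], "turn": 0}
  hand: 60

```text
t: 38.72
eef_pos: [412.7, 399.0, 185.8]
tcp_rot: [3.142, -0.0, 1.391]
ft_force: [0.1, 0.4, 0.8]
opening: 0.483
```

Request:
play_rows:
  targets:
    - {"linear": [0, 0, -30], "turn": 0}
    - {"linear": [0, 0, -80], "turn": 0}
    - {"linear": [0, 0, -120], "turn": 0}
    - {"linear": [0, 0, -120], "turn": 0}
    - {"linear": [0, 0, -120], "turn": 0}

```text
t: 39.35
eef_pos: [412.4, 398.7, 305.0]
tcp_rot: [-3.141, 0.001, 1.391]
ft_force: [-1.0, -0.1, -0.0]
opening: 0.631
```

```bash
python3 -c "
from h import *
p,d=snap('wrist','w18'); W=world('wrist',d)
m=(W[...,2]>128)&(W[...,2]<146)&(abs(W[...,0]-412)<40)&(abs(W[...,1]-398)<40)
q=W[m];print(m.sum(),cv2.minAreaRect(q[:,:2].astype(np.float32)))
p,d=snap('top','t18');W=world('top',d);pots(p,W)
m=(W[...,2]>168)&(W[...,2]<190)&(W[...,0]>560)&(W[...,0]<630)&(W[...,1]>195)&(W[...,1]<240)
q=W[m];print('knob',cv2.minEnclosingCircle(q[:,:2].astype(np.float32)))
p,d=snap('scene','s18');c=p[150:330,120:360];cv2.imwrite('pics/s18c.png',cv2.resize(c,(800,600),interpolation=cv2.INTER_CUBIC)[:,:,::-1])"
```

```text
589 ((412.2630310058594, 399.9385986328125), (42.5687141418457, 9.993307113647461), 85.87023162841797)
 pot [217 248  34  35 638] [233.4 264.8] circ 524.3 331.0 33.3 54.7
 pot [179 258  35  34 427] [199.6 270.1] circ 506.3 406.7 33.6 55.1
knob ((597.6719970703125, 218.37550354003906), 8.622187614440918)
```

View pics/s18c.png

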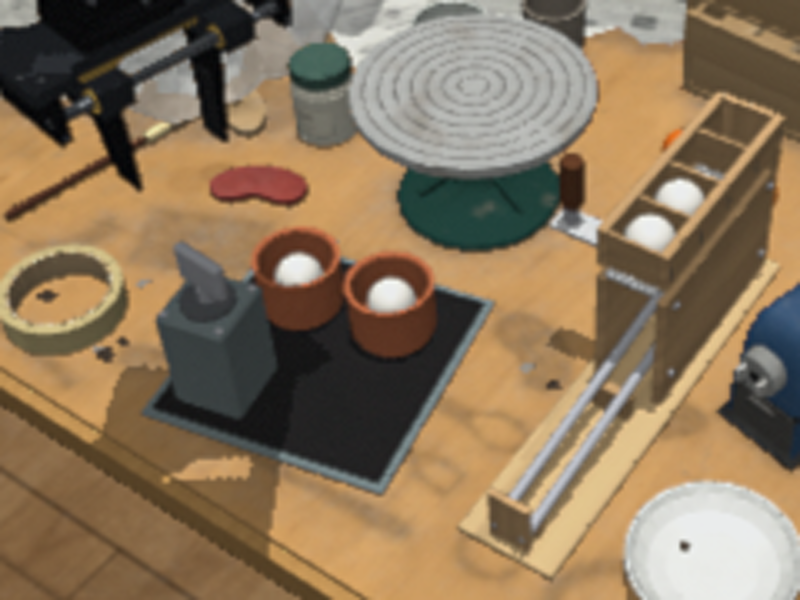

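Everything is in order: the key hasn't moved (85.9°), the gate is shut, each pot holds a ball and stands upright, and two spare balls are still in the box. Handing in.

```bash
python3 -c "
from h import *
print(env.job_done(), env.state()['t'])"
```

```text
the job is handed in; nothing more can be done
the job is handed in; nothing more can be done
```

The shaker is ready, and I handed the job in at about 39 s of the 210 s allowed.

- **Gate and balls:** Two pots were standing on the shaker. I drew the gate to about 100 mm and exactly two balls came down. I pushed the gate fully shut before picking them up, because the drawn gate covers the runway. Then I put one ball in each pot.
- **Key:** Only after that did I wind the key clockwise, about 3.6 rad in two grips. It came to its stop there: the moment rose to 0.8 N m, well above the 0.22 N m winding torque. A second press gave the same result, and the key stayed at about 86° after release.

**Last checks:**
- The gate knob is at (597.7, 218.4) mm; fully shut should be (597.7, 218.1).
- Both pots are upright and unmoved, each with one ball.
- The two spare balls are in the feed box and the runway is empty.

No last check failed. One move call was refused for a missing turn value, but nothing moved and I repeated it correctly.

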